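Lower the ratcheted carving board

TASK

Lay the sloping carving board flat on its box: at the box's side press the pawl's thumb pad down until the pawl snaps clear of the teeth and stays out, then push the board down by the bare strip along its high edge until it lies flat, and take the hand away. It is all done with the fingertips, nothing is gripped or lifted: keep off the carved block fixed on the board, do not swing the board up, and leave the tools lying around it where they are.

Things in the scene. Friction and masses are not known exactly. Their poses are not given: they have to be found in the camera images.
- stand: Fixed wooden box under the board, 222 x 160 mm, 124 mm high. Origin: centre of its underside, on the bench. x points from the board's hinged low edge to its high edge; steel quadrant and pawl are on the -y side, 90 mm from the middle. The hinge axis runs along y at x = -115 mm, 125 mm above the bench.
- board (a joint): Slope of the plywood board, rad: 0 flat on the box (stop), positive = high edge up; starts 0.36 to 0.66. 230 mm long from hinge to high edge, 174 wide, 16 thick, underside at the hinge line. Its steel quadrant (radius 86, a tooth each 0.15 rad) clicks up, but the pawl bars it from going down. Stiff hinge: stays where left; with the pawl out it needs about 4 to 9 N on the push strip.
- hinge_line (a point): Point on the board's hinge axis, mid-width; x towards the high edge along the board, y along the hinge, z out of the board's face (turns with the board).
- push_strip (a point): Point on the board's upper face amid the bare strip along the high edge: 200 mm from the hinge, 30 mm from the high edge, mid-width. Strip 70 mm deep, 174 mm wide. z out of the face, x towards the high edge. Nearest on the face: two wooden pegs (14 mm diameter, 22 mm tall) 48 mm nearer the hinge.
- pawl (a joint): Angle of the pawl, rad: 0 = nose fully in the teeth (up to 0.14 if it rides on a tooth at the start), growing as the thumb pad is pressed down, 0.54 = fully out (stop). An over-centre spring holds it either way: past about 0.27 it snaps out and stays, below that it springs back in. The press takes about 4 N at first, then less.
- thumb_pad (a point): Centre of the upper face of the pawl's dark steel thumb pad: a plate 34 x 44 x 6 mm (44 along the stand's y), out on the stand's -y side, its near end 41 mm clear of the board's edge. 83 to 91 mm above the bench with the pawl in, 58 mm (level with the pawl pin) with it out; it swings about the pawl pin, 63 mm away, shifting up to 9 mm towards the stand's +x. Axes turn with the pawl.
- pawl_pin (a point): Axis of the pawl's pin, 59 mm above the bench; the axis is along the stand's y.
- block_top (a point): Centre of the carved white upper face of the printing block pegged on the board, 130 mm (along the slope) x 120 x 33 mm. Not to be touched.
- mallet: Loose wooden mallet lying on the bench: head 60 x 110 x 60 mm, handle 26 mm wide, 170 mm long, towards its x. Origin under the head's centre. Leave it.
- gouge: Loose carving gouge lying on the bench, 205 mm long, blade towards its x, handle 20 mm wide. Origin under the joint of handle and blade. Leave it.
- tin: Loose round dark tin, 72 mm diameter, 24 mm high. Origin at the centre of its underside. Leave it.
- stamp: Loose small hand-printing block, 70 x 55 x 28 mm with a turned handle, 71 mm high in all. Origin at the centre of its underside. Leave it.

How it is judged:
By the outcome, as a careful person would: the job done as asked, in the order asked, and still so for the second after the job is handed in, with the robot touching nothing.
It also fails if it takes over 51 s, if anything falls off the work surface, if the arm or the gripper's body presses on something with over 40 N, if the wrist force passes 120 N, or if a joint passes its speed limit or range.

ROBOT

A 6-joint arm with a two-finger parallel gripper is mounted at the origin on the work surface. World frame = base frame: x ahead of the robot, y to its left, z up, the work surface at z = 0. Lengths are in mm, angles in rad, forces in N, time in s.
With the tool pointing down it reaches from about 325 to 850 mm from the base axis. Payload 4.4 kg.
Tool frame: the origin (TCP) lies at the very end of the fingers, on their centre line; the grasp point (between the pads) lies behind it (arm.grip_depth is the z of the grasp point in the tool frame, in mm); z points along the fingers, y is the line along which they close (so a half turn about z gives the same grasp; the last joint's range is limited). The gripper opens to 94 mm and grips with 3 to 60 N. Pads are 16 mm wide; open, the fingers measure 119 mm over their backs; the gripper's body (75 mm by 177 mm) begins 78 mm behind the grasp point.
Start: joints at [-1.448, 0.207, 1.542, -0, 1.393, -0.15], TCP at [154.909, -553.742, 205.447] pointing down, gripper open.
Joint ranges: [-2.73, 2.73], [-0.86, 2.22], [0.23, 2.46], [-1.11, 4.25], [0.08, 2.63], [-2.82, 2.82]. Speed limits (rad/s): [2.79, 2.79, 3.14, 3.14, 3.14, 3.14].

INTERFACE

Orientations are given as a unit quaternion [w, x, y, z].
In Python, from plant import arm gives the robot as it stands.
- The arm moves only by the shell command python3 -m creep 'ROWS' [FORCE]. ROWS is JSON, one flat list of numbers, 5 for each row, row after row: the gripper command: -1 is shut, 1 is fully open, values between are in proportion, then the shift along the tool's x, y, z in units of 250 mm (1.0 is 250 mm), then the turn about the tool's z in units of 90 degrees (1.0 is 90 degrees). In form: [gripper, x, y, z, roll, gripper, x, y, z, roll, ...]. A call has 1 to 10 rows; each row shifts and turns the commanded pose from where the row before left it, along the tool's axes as they then stand; what a row does not reach is not made up. A row lasts 1/12 s, in which the tool goes at most 41.7 mm and 7.16 degrees, less where a joint would pass 70% of its speed; a pose out of reach is approached as far as the arm can. A call with a number of a shift or a turn outside -1 to 1 is refused whole. A call with a gripper value outside its range is refused whole. The fingers move at their own pace and stop on an object; FORCE is the grip in N (left out, the last holds). Time passes only in rows, so rows that do not move let the fingers close. It gives the time, the measured TCP pose, the force, the opening and the grip force at its end, in the units of the state.
- arm.get_obs(): the state, without advancing time (a new reading comes with each control period).
- arm.capture(name): name is "scene" or "top" or "wrist"; returns a dict with "pixels" (400x640x3 uint8, blue, green, red), "range_z" (400x640 float32, mm along the optical axis (not along the pixel's ray), 0 where there is no reading), "vfov" (degrees; the focal length in pixels is half the picture's height over the tangent of half this angle, whatever the lens; pixels are square), "cx", "cy" (the principal point, pixels), "cam_to_world" (4x4, takes a point from camera to world coordinates). Camera axes: x right, y up, looking along -z (the intrinsics and any distortion apply to the point x, -y, -z); pixel columns grow to the right and rows downward; lengths in mm; the calibration is good to about 2 mm. A picture is of the moment at which its call begins.
- arm.close_job(): hands the job in; it is judged then, once.
The state is a dict: "clock": time; "joint_pos": joint angles; "qd": joint speeds; "tau": joint torques, N m; "ee_pos": TCP position; "eef_rot": TCP orientation; "ft_force": force on the tool from outside, world axes, zero at the start; "wrist_torque": the same for the moment, N m; "opening": opening from 0.0 (shut) to 1.0 (fully open); "finger_force": force on a finger pad.
Only numpy, scipy, OpenCV 4.12 (cv2) and the standard library are available. Lean on these libraries where they do the work, as an engineer would, in place of code of your own. Each camera call takes 0.05 s, during which the arm holds its last target. There are 200 camera calls.

## Working session

There is one attempt and no reset: what is moved stays moved. The work goes in short steps, Python scripts to look and compute and a shell command to move; the robot and the scene stay as the last step left them, time stands still between calls to the robot, and variables do not carry over. Pictures are saved under pics/ and viewed, at most 10 in all, crops included, and the job is handed in when it is done.

```bash
ls; mkdir -p pics; cat > h.py <<'E'
import numpy as np, cv2
from plant import arm
def cap(n):
    c=arm.capture(n); return c
def f(c): return 200/np.tan(np.radians(c["vfov"])/2)
def cloud(c):
    z=c["range_z"]; v,u=np.mgrid[0:400,0:640]; F=f(c)
    p=np.stack([(u-c["cx"])/F*z,-(v-c["cy"])/F*z,-z,np.ones_like(z)],-1)
    w=p@np.array(c["cam_to_world"]).T
    w=w[...,:3]; w[z<=0]=np.nan; return w
E
python3 - <<'E'
from h import *
for n in ("top","scene"):
    c=cap(n); cv2.imwrite(f"pics/{n}0.png",c["pixels"]); np.savez(f"{n}0.npz",w=cloud(c),px=c["pixels"])
    print({k:c[k] for k in c if k not in("pixels","range_z")}, (c["range_z"]>0).mean())
print(arm.get_obs())
E
```

```text
pics
{'vfov': 52.96242414011317, 'cx': 320.78783094362507, 'cy': 205.18880962850005, 'cam_to_world': array([[ 2.30989738e-02,  9.96143008e-01, -8.46495473e-02,
         4.71346642e+02],
       [-9.99727684e-01,  2.27350464e-02, -5.26082040e-03,
         1.28052599e+01],
       [-3.31601807e-03,  8.47480154e-02,  9.96396898e-01,
         1.02293010e+03],
       [ 0.00000000e+00,  0.00000000e+00,  0.00000000e+00,
         1.00000000e+00]])} 0.9958359375
{'vfov': 51.728480061765076, 'cx': 317.7825827516716, 'cy': 204.0534821971257, 'cam_to_world': array([[ 6.60083401e-01, -5.99243558e-01,  4.52986823e-01,
         1.00497611e+03],
       [ 7.51034865e-01,  5.14107348e-01, -4.14294903e-01,
        -3.83832153e+02],
       [ 1.53796979e-02,  6.13678086e-01,  7.89406531e-01,
         8.72918701e+02],
       [ 0.00000000e+00,  0.00000000e+00,  0.00000000e+00,
         1.00000000e+00]])} 0.99598828125
{'clock': 0.1, 'joint_pos': array([-1.44852308e+00,  2.07329992e-01,  1.54281827e+00,  3.02081043e-05,
        1.39344762e+00, -1.50492103e-01]), 'qd': array([ 0.00097853, -0.00022637, -0.00211521, -0.00033358, -0.00111787,
        0.00052891]), 'tau': array([-4.67108348e-04, -3.71864498e+01, -2.82291895e+01,  7.00969622e-02,
        3.11684632e-02, -4.74526939e-05]), 'ee_pos': array([ 154.81740399, -553.02146957,  204.40620918]), 'eef_rot': array([-1.00130614e-03,  9.90714157e-01,  1.35957554e-01,  2.89947406e-05]), 'ft_force': array([1.01927919, 0.32265079, 0.03305635]), 'wrist_torque': array([ 0.02223112,  0.04362882, -0.0414135 ]), 'finger_force': 0.0, 'opening': 1.0014586583782867}
```

View pics/top0.png

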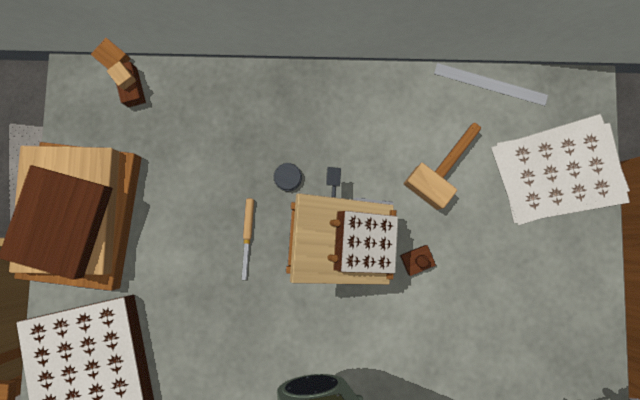

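View pics/scene0.png

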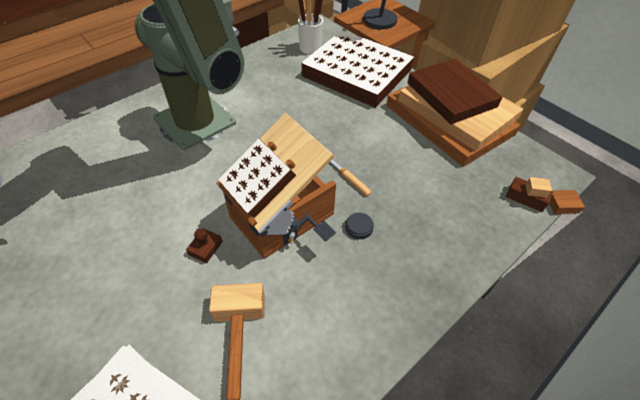

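The top view shows the pad at about (333,174), the tin at (288,177), the board's high edge at u≈292 and the pegs at (335,222) and (335,257). The block spans u 340–397. Next I'll measure these from range.

```bash
python3 - <<'E'
from h import *
d=np.load("top0.npz"); w=d["w"]; px=d["px"]
g=lambda u0,u1,v0,v1: w[v0:v1,u0:u1].reshape(-1,3)
# strip plane
P=g(297,328,202,278); P=P[P[:,2]>150]; c=P.mean(0); n=np.linalg.svd(P-c)[2][2]; n*=np.sign(n[2])
print("strip c",c,"n",n,"slope",np.arccos(n[2]), "dir", -n[:2]/np.hypot(*n[:2]))
print("resid",np.abs((P-c)@n).mean())
m=(w[...,2]>150)&(np.abs((w-c)@n)<5); m[:, :280]=0; m[:,405:]=0
m=m.astype(np.uint8); k=max(cv2.findContours(m,0,2)[0],key=cv2.contourArea)
for u,v in cv2.boxPoints(cv2.minAreaRect(k)).astype(int): print("board corner",u,v,w[v,u])
k=k[:,0]; print(k[:,0].min(),k[:,0].max())
for lab in [(324,344,164,200)]:
    for v in range(164,202,3): print(v,w[v,324:344:3,2].round())
P=g(324,344,164,190); P=P[(P[:,2]>70)&(P[:,2]<100)]
print("pad",P.mean(0),P.min(0),P.max(0))
T=g(270,306,160,196);T=T[(T[:,2]>18)];print("tin",T.mean(0),T.min(0),T.max(0))
E
```

```text
strip c [470.62681218  32.65107297 226.38983851] n [-0.01919908 -0.45504774  0.89026005] slope 0.4728805140162373 dir [0.04215386 0.99911113]
resid 0.958725372860259
board corner 290 282 [387.1860574   73.42212159 231.91155606]
board corner 293 193 [ 5.88032023e+02  9.02024305e+01 -4.04429547e-01]
board corner 384 196 [ 585.76192525 -143.36734291   -1.86615008]
board corner 381 285 [ 360.10698768 -138.18702552   -3.00207363]
291 384
164 [ 0. -1. -4. -1. -1.  1.  3.]
167 [-3. 89. 91. 91.  1. -0.  1.]
170 [-0. 96. 94. 91. 90. 90. -0.]
173 [-2. 92. 92. 88. 88. 90. -2.]
176 [-3. 93. 93. 92. 91. 85.  2.]
179 [-2. 90. 94. 90. 87. 86.  2.]
182 [-3. 93. 88. 90. 87. 87. -4.]
185 [ 0. 91. 89. 88. 90. 83. -3.]
188 [-1.  2.  1. 88. -3. -3. -1.]
191 [-1. -0. -2. 85. -2. -2.  3.]
194 [ 0. -1.  1. 85. -3. -1. -1.]
197 [218. 213.  -2.  86.   1.   1.  -1.]
200 [216. 213. 210. 207. 204. 201. 196.]
pad [618.02818979  -9.33486146  89.48035597] [589.8631324  -26.02468316  81.52341693] [641.24187165   7.19942787  96.32812001]
tin [625.02819414 103.866821    29.87120219] [556.68970224  48.56919223  18.04172411] [661.98760716 140.40019692 242.26788846]
```

```bash
python3 -m creep '[-1,0,0,0,0.067,-1,0,0,0,0.067,-1,0,0,0,0.067,-1,0.12,-0.04,0,0,-1,0.12,-0.04,0,0,-1,0.12,-0.04,0,0,-1,0.12,-0.06,0,0,-1,0.12,-0.06,0,0,-1,0.12,-0.06,0,0,-1,0.12,-0.06,0,0]' 20; python3 -c "
from plant import arm
print(arm.grip_depth)"
```

```text
clock: 0.93
ee_pos: [369.7, -471.6, 204.8]
eef_rot: [-0.001, 1.0, -0.022, -0.0]
ft_force: [-0.6, -0.9, -0.5]
opening: 0.327
finger_force: 0.0
-18.8
```

```bash
python3 -m creep '[-1,0.12,-0.06,0,0,-1,0.12,-0.06,0,0,-1,0.12,-0.06,0,0,-1,0.12,-0.06,0,0,-1,0.12,-0.06,0,0,-1,0.12,-0.06,0,0,-1,0.12,-0.06,0,0,-1,0,0,0,0]'
```

```text
clock: 1.6
ee_pos: [587.6, -372.8, 204.2]
eef_rot: [-0.001, 1.0, -0.019, 0.001]
ft_force: [-0.5, 0.3, -1.2]
opening: 0.002
finger_force: 0.0
```

```bash
python3 -m creep '[-1,0.008,-0.147,0,0,-1,0.008,-0.147,0,0,-1,0.008,-0.147,0,0,-1,0.008,-0.147,0,0,-1,0.008,-0.147,0,0,-1,0.008,-0.147,0,0,-1,0.008,-0.147,0,0,-1,0.008,-0.147,0,0,-1,0.008,-0.147,0,0,-1,0.008,-0.147,0,0]'; python3 -m creep '[-1,0,0,0.1,0,-1,0,0,0.1,0,-1,0,0,0.1,0,-1,0,0,0.05,0,-1,0,0,0,0,-1,0,0,0,0]'; python3 - <<'E'
from h import *
a=cap("wrist")["pixels"]; b=cap("scene")["pixels"][130:330,200:440]
cv2.imwrite("pics/w1.png",np.hstack([a[:, :480],cv2.resize(b,(320,267)) if 0 else cv2.copyMakeBorder(cv2.resize(b,(320,267)),0,133,0,0,0)]))
E
```

```text
clock: 2.43
ee_pos: [617.8, -9.3, 204.9]
eef_rot: [0.0, 1.0, -0.022, -0.001]
ft_force: [0.5, -0.4, -0.2]
opening: 0.001
finger_force: 0.0
clock: 2.93
ee_pos: [618.0, -11.0, 117.3]
eef_rot: [-0.0, 1.0, -0.022, -0.001]
ft_force: [0.7, 0.3, 1.0]
opening: 0.006
finger_force: 0.0
```

View pics/w1.png

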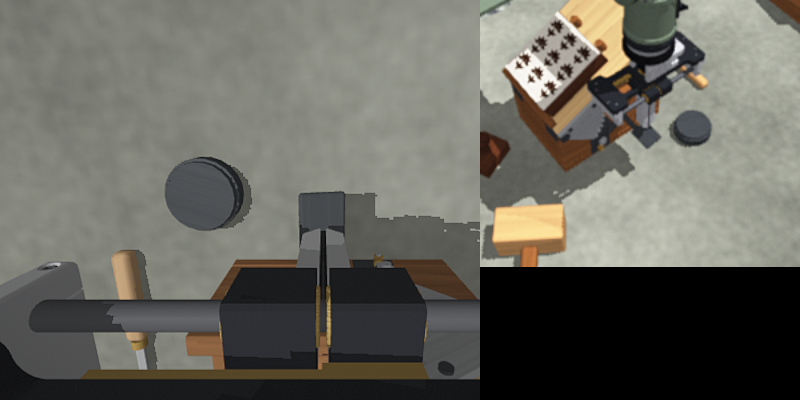

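The wrist view shows the fingertips at u≈322, in line with the pad at (322,211). The scene crop shows the hand clear of the board, so I'll press.

```bash
python3 -m creep '[-1,0.01,0,0.05,0,-1,0,0,0.05,0,-1,0,0,0.02,0,-1,0,-0.003,0.02,0,-1,0,-0.004,0.02,0,-1,0,-0.004,0.02,0,-1,0,0,0,0]'; python3 -m creep '[-1,0,-0.004,0.02,0,-1,0,-0.004,0.016,0,-1,0,0,0.016,0,-1,0,0,0,0,-1,0,0,0,0]'
```

```text
clock: 3.62
ee_pos: [619.3, -7.8, 70.7]
eef_rot: [0.0, 1.0, -0.021, -0.002]
ft_force: [-0.7, -0.1, 0.7]
opening: 0.004
finger_force: 0.0
clock: 4.03
ee_pos: [621.2, -6.0, 61.0]
eef_rot: [0.0, 1.0, -0.021, -0.0]
ft_force: [-2.4, 1.0, 6.0]
opening: 0.005
finger_force: 3.1
```

```bash
python3 -m creep '[-1,0,0,0.012,0,-1,0,0,0,0,-1,0,0,0,0]';  python3 -m creep '[-1,0,0,-0.1,0,-1,0,0,-0.14,0,-1,0,0,-0.14,0,-1,0,0,-0.14,0,-1,0,0,-0.14,0,-1,0,0,0,0,-1,0,0,0,0]'; python3 - <<'E'
from h import *
c=cap("wrist"); w=cloud(c); cv2.imwrite("pics/w2.png",c["pixels"])
P=w.reshape(-1,3); s=P[(P[:,0]>600)&(P[:,0]<645)&(abs(P[:,1])<40)&(P[:,2]>20)&(P[:,2]<130)]
print(len(s),np.median(s,0),s.min(0),s.max(0))
E
```

```text
clock: 4.28
ee_pos: [621.4, -6.0, 60.6]
eef_rot: [0.0, 1.0, -0.021, -0.0]
ft_force: [-7.3, 1.1, 17.7]
opening: 0.01
finger_force: 8.5
clock: 4.87
ee_pos: [623.3, -6.4, 225.3]
eef_rot: [0.001, 1.0, -0.021, 0.003]
ft_force: [-0.9, 0.6, -0.7]
opening: 0.006
finger_force: 0.0
974 [622.66884232  -3.76718805  58.41734476] [600.21442045 -19.58624523  50.91109842] [643.86750425  13.14897508  64.35800601]
```

Pad is at z 58, so the pawl is out. Next I move over the strip.

```bash
python3 -m creep '[-1,0,0,-0.12,0,-1,0,0,-0.12,0,-1,-0.12,-0.036,0,0,-1,-0.12,-0.036,0,0,-1,-0.12,-0.036,0,0,-1,-0.12,-0.036,0,0,-1,-0.12,-0.036,0,0,-1,0,0,0,0,-1,0,0,0,0]'
```

```text
clock: 5.67
ee_pos: [471.4, 45.9, 279.7]
eef_rot: [-0.0, 1.0, -0.021, -0.002]
ft_force: [-1.2, 0.3, 0.5]
opening: 0.004
finger_force: 0.0
```

```bash
python3 -m creep '[-1,0,0,0.06,0,-1,0,0,0.06,0,-1,0,0,0.03,0,-1,0,0,0.03,0,-1,0,-0.005,0.03,0,-1,0,-0.01,0.03,0,-1,0,0,0,0]'; python3 -m creep '[-1,0,-0.01,0.03,0,-1,0,-0.01,0.03,0,-1,0,-0.01,0.03,0,-1,0,-0.01,0.03,0,-1,0,-0.01,0.03,0,-1,0,-0.005,0.03,0,-1,0,0,0.03,0,-1,0,0,0,0]'
```

```text
clock: 6.25
ee_pos: [474.8, 49.5, 222.2]
eef_rot: [-0.0, 1.0, -0.022, 0.001]
ft_force: [0.2, 0.7, -0.3]
opening: 0.005
finger_force: 0.2
clock: 6.92
ee_pos: [476.1, 63.8, 169.9]
eef_rot: [-0.001, 1.0, -0.021, 0.002]
ft_force: [1.0, 1.3, 0.8]
opening: 0.002
finger_force: 0.4
```

Force is low; I'll check where the board is before going further.

```bash
python3 - <<'E'
from h import *
c=cap("top"); w=cloud(c); cv2.imwrite("pics/s3.png",np.hstack([c["pixels"][120:320,200:500],cap("scene")["pixels"][110:310,180:430]]))
for v in (198,205,272,278): print(v,w[v,285:345:6].round()[:,1:].tolist())
E
```

```text
198 [[111.0, -4.0], [81.0, 172.0], [69.0, 168.0], [56.0, 167.0], [43.0, 164.0], [33.0, -1.0], [18.0, 2.0], [3.0, 1.0], [-13.0, -1.0], [-28.0, -1.0]]
205 [[110.0, 0.0], [81.0, 170.0], [68.0, 169.0], [55.0, 166.0], [43.0, 166.0], [30.0, 163.0], [17.0, 162.0], [4.0, 163.0], [-9.0, 159.0], [-22.0, 154.0]]
272 [[89.0, 173.0], [77.0, 170.0], [64.0, 166.0], [52.0, 166.0], [39.0, 165.0], [20.0, 564.0], [13.0, 564.0], [1.0, 160.0], [-12.0, 156.0], [-25.0, 157.0]]
278 [[89.0, 170.0], [76.0, 168.0], [64.0, 169.0], [51.0, 167.0], [39.0, 167.0], [20.0, 566.0], [13.0, 566.0], [1.0, 161.0], [-12.0, 159.0], [-25.0, 151.0]]
```

View pics/s3.png

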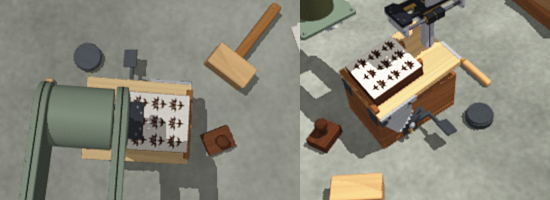

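The board is following down: its slope is now about 0.14 and the pawl is still out (pad low at (430,130) of the crop). I'll continue to the stop.

```bash
python3 -m creep '[-1,0,0,0.03,0,-1,0,0,0.03,0,-1,0,0,0.03,0,-1,0,0,0.02,0,-1,0,0,0.01,0,-1,0,0,0,0,-1,0,0,0,0]'
```

```text
clock: 7.6
ee_pos: [476.0, 64.3, 141.2]
eef_rot: [-0.002, 1.0, -0.022, 0.002]
ft_force: [-0.1, 5.7, 9.1]
opening: 0.006
finger_force: 4.2
```

```bash
python3 -m creep '[-1,0,0,0.012,0,-1,0,0,0,0,-1,0,0,0.008,0,-1,0,0,0,0,-1,0,0,0,0]'
```

```text
clock: 8.02
ee_pos: [476.2, 64.3, 140.9]
eef_rot: [-0.002, 1.0, -0.021, 0.002]
ft_force: [-11.8, 5.9, 34.4]
opening: 0.004
finger_force: 17.1
```

At the stop. Back off up and check.

```bash
python3 -m creep '[-1,0,0,-0.05,0,-1,0,0,-0.12,0,-1,0,0,-0.14,0,-1,0,0,-0.14,0,-1,0,0,-0.14,0,-1,0,0,0,0,-1,0,0,0,0]'; python3 - <<'E'
from h import *
c=cap("top"); w=cloud(c); s=cap("scene"); cv2.imwrite("pics/s4.png",np.hstack([c["pixels"][120:320,200:500],s["pixels"][110:310,180:430]]))
for w in (w,cloud(cap("wrist"))):
    P=w.reshape(-1,3)
    q=P[(P[:,0]>405)&(P[:,0]<540)&(P[:,1]>40)&(P[:,1]<92)&(P[:,2]>120)&(P[:,2]<180)]
    if len(q)>50:
        m=q.mean(0); n=np.linalg.svd(q-m,full_matrices=False)[2][2]; print(len(q),m,n/np.sign(n[2]))
    s=P[(P[:,0]>600)&(P[:,0]<645)&(abs(P[:,1])<40)&(P[:,2]>20)&(P[:,2]<130)]; print(len(s),np.median(s,0))
E
```

```text
clock: 8.6
ee_pos: [475.8, 62.4, 284.2]
eef_rot: [0.0, 1.0, -0.022, 0.002]
ft_force: [-0.2, -0.4, -1.3]
opening: 0.003
finger_force: 0.0
227 [619.70919158  -2.65406517  57.21522328]
4874 [486.72229644  66.06288168 140.65408147] [9.13313953e-04 8.11133686e-04 9.99999254e-01]
1033 [621.65036922  -3.52939552  58.29952991]
```

View pics/s4.png

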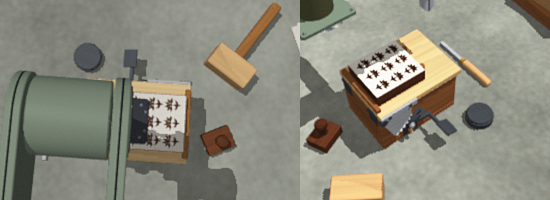

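The board is level (strip at z 140.7, normal vertical), the pawl is out, the hand is clear and the tools are undisturbed.

```bash
python3 -c "
from plant import arm
print(arm.close_job())"
```

```text
the job is handed in; nothing more can be done
None
```

The board now lies flat on its box with the pawl snapped out and staying out; the hand is clear, the tools look undisturbed, and the job is handed in (about 9 s on the robot's clock).

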